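Bottle brush at full length, into the deep flask

TASK

The green food flask is too deep for the short bottle brush. Squeeze in the orange button on the brush's blue handle, draw the handle out past its first stop to the second, full-length stop, and let the button spring back out so that the handle locks there. Then lift the brush out of its stand, lower it gently, bristles first, into the flask and finish still holding it upright by the handle, button out, pressing the bristles down on the flask's floor so that they give by about 8 mm; leave the stand, flask, cap, mug and glass standing where they are.

Things in the scene. Friction and masses are not known exactly. Their poses are not given: they have to be found in the camera images.
- brush: telescopic bottle brush, upright in its stand, loose, 0.29 kg, 148 mm long pushed in, 208 mm drawn out. Origin at the tip of the unpressed bristles, z up along the brush, orange button on its -x side. Over the origin: white bristle head 30 mm across, 0 to 40 mm; wire stem; blue flange 44 mm across, 58 to 69; steel tube 17 mm across with stop holes on the -x side
- brush_flange (a point): underside of the blue flange, on the axis, 58 mm above the bristle tip. It rests on the stand's rim (a 32 mm plug, 6 mm long, below it sits in the cup) and lifts straight out. The weight below the handle, about 2.3 N, keeps the brush down while the handle is slowly drawn up (0.9 N friction); pulled on beyond the second stop, the whole brush rises
- handle (a joint): how far the blue handle is drawn out, in m: 0 pushed in (start), 0.030 first stop, 0.060 second stop and end of travel. A spring bolt holds it at each stop with 2 mm of play until the button is pressed; let go between stops, it stays by friction and snaps in at the next stop it is moved to
- handle_mid (a point): centre of the blue handle, on its axis at button height; 112 mm above the bristle tip pushed in, 172 mm drawn out. The handle is an upright bar with rounded edges, 24 mm along the brush's x (button side to back), 26 mm along y (plain flanks), from 42 mm below this point to 36 mm above it
- button (a joint): how far the orange button is pressed in, in m: 0 out, 0.0055 flush, 0.0065 limit; more than 0.004 frees the handle; its spring takes 2 N at first, 5 N fully in, and pushes it out again when let go. Fingers closing on the handle along the brush's x press it; fingers closing along y leave it out
- button_face (a point): centre of the orange button's outer face, 13 mm wide and 17 mm high, standing 5.5 mm proud of the handle's -x side, 17.5 mm from its axis; the direction from handle_mid to this point tells how the brush is turned
- bristles (a joint): how far the bristle head is pushed up along its stem, in m: 0 free, 0.016 limit; it gives 1.25 mm for each newton (the brush's own weight gives about 3.5 mm)
- bristle_tip (a point): underside of the bristle head on its axis, moves with the head
- brush_stand: white brush stand, loose, 0.7 kg: round foot 97 mm across and an upright cup 49 mm across with its rim 75 mm above the worktop, 36 to 37 mm wide inside; origin at the centre of its underside, z up. All this stands near the worktop's front edge; wall cupboards hang over its back, from x = 0.59 on, 0.50 above it: keep arm and wrist clear
- flask: upright insulated food flask, green with a bare steel neck, cap off, loose, 0.45 kg, 130 mm high, 82 mm across, neck 73 mm across outside and 61 mm inside; origin at the centre of its underside, z up
- flask_mouth (a point): centre of the flask's mouth, level with the rim, 130 mm above the worktop
- flask_floor (a point): centre of the flask's inner floor, 8 mm above the worktop
- flask_cap: black screw cap of the flask lying on the worktop, loose, 82 mm across, 33 mm high; leave it
- mug: white mug with red dots, loose, 107 mm high, origin under its centre; leave it
- glass: clear tumbler, loose, 84 mm across, 90 mm high, origin under its centre; leave it
Mind the look-alikes: they are no part of the job. Leave any yellow look-alike of the brush_stand alone.

How it is judged:
By the outcome, as a careful person would: the job done as asked, in the order asked, and still so for the second after the job is handed in, while the arm keeps its last pose, push and grip.
It also fails if it takes over 54 s, if anything falls off the work surface, if the arm or the gripper's body presses on something with over 40 N, if the wrist force passes 120 N, or if a joint passes its speed limit or range.

ROBOT

A 6-joint arm with a two-finger parallel gripper is mounted at the origin on a cart in front of the work surface, level with it; the furniture and walls round the work are solid. World frame = base frame: x ahead of the robot, y to its left, z up, the work surface at z = 0. Lengths are in m, angles in rad, forces in N, time in s.
With the tool pointing down it reaches from about 0.25 to 0.725 m from the base axis. Payload 4 kg.
Tool frame: the origin (TCP) lies midway between the tips of the shut fingers; the grasp point (between the pads) lies 19 mm behind it; z points along the fingers, y is the line along which they close (so a half turn about z gives the same grasp; the last joint's range is limited). The gripper opens to 85 mm and grips with 20 to 120 N. Pads are 22 mm wide; open, the fingers measure 114 mm over their backs; the gripper's body (76 mm by 85 mm) begins 54 mm behind the grasp point. The pads swing forward as they close: fully open they stand 13 mm farther back than shut.
Start: joints at [1.218, 0.241, 0.005, 1.335, 0, 1.571], TCP at [0.173, 0.469, 0.209] pointing down, gripper open.
Joint ranges: [-2.72, 2.72], [-1.05, 1.87], [-1.09, 1.28], [-1.99, 2.15], [-1.42, 1.44], [-3.14, 3.14]. Speed limits (rad/s): [2.79, 2.79, 3.14, 3.14, 3.14, 3.14].

INTERFACE

Orientations are given as a unit quaternion [x, y, z, w].
In Python, from workcell import get_obs, camera, job_done, silhouettes gives the robot as it stands. The module is installed in compiled form; this text tells all that it offers.
- The arm moves only by the tool drive_tool, never from a script. Its argument "increments" is a list of rows, each a list of 3 entries, a list of its own where there are three numbers: the shift along the world's x, y, z in mm, then the turn, a rotation vector about the world's x, y, z in degrees, then the opening, from 0 (shut) to 1 (fully open). A call has 1 to 8 rows; each row shifts and turns the commanded pose from where the row before left it; what a row does not reach is not made up. A row lasts 1/12 s, in which the tool goes at most 41.7 mm and 7.16 degrees, less where a joint would pass 70% of its speed; a pose out of reach is approached as far as the arm can. A call is refused whole if a number of a shift passes 41.7 or a number of a turn 7.16, either way. A call with a gripper value outside its range is refused whole. The fingers move at their own pace and stop on an object; the grip force is fixed at half the most. Time passes only in rows, so rows that do not move let the fingers close. It gives the time, the measured TCP pose, the force, the opening and the grip force at its end, in the units of the state.
- get_obs(): the state, without advancing time (a new reading comes with each control period).
- camera(name): name is "side" or "top"; returns a dict with "image" (480x640x3 uint8, red, green, blue), "K" (3x3 intrinsics, pixels), "view" (4x4, takes a point from world to camera coordinates). Camera axes: x right, y down, z forward; pixel columns grow to the right and rows downward; lengths in m; the calibration is good to about 2 mm. A picture is of the moment at which its call begins. There is no depth.
- job_done(): hands the job in; it is judged then, once.
Trained networks look in a picture, given as the dict that the camera call returned (one of the last four; its "shot" number tells which), for a name from the list of things; names that differ only in an ending like _2 or _b are one class to them, and where a whole thing is asked for, a point or a joint stands for the part that bears it (a point fixed in the world has none). Each returns a list of dicts, best first, with "conf" (0 to 1); they miss things now and then, are a little off and sometimes report something else, mostly with a low value. They report only what shows in the picture. A call takes as long as a camera call. They do not tell look-alikes from the thing itself.
- silhouettes(query, picture): "region" (480x640 bool, what is visible of it) and "bbox" ([left, top, right, bottom] in pixels, round what is visible of it).
The state is a dict: "clock": time; "joint_pos": joint angles; "joint_vel": joint speeds; "tau": joint torques, N m; "eef_pos": TCP position; "tool_rot": TCP orientation; "ft_force": force on the tool from outside, world axes, zero at the start; "ft_torque": the same for the moment, N m; "grip_width": finger opening in m; "grasp_force": force on a finger pad.
Only numpy, scipy, OpenCV 4.12 (cv2) and the standard library are available. Lean on these libraries where they do the work, as an engineer would, in place of code of your own. Each camera call takes 0.05 s, during which the arm holds its last target. There are 200 camera calls.

## Working session

There is one attempt and no reset: what is moved stays moved. The work goes in short steps, Python scripts to look and compute and a tool call to move; the robot and the scene stay as the last step left them, time stands still between calls to the robot, and variables do not carry over. Pictures are saved under pics/ and viewed, at most 10 in all, crops included, and the job is handed in when it is done.

Besides the shell and the picture viewer there is one more tool, called after ">>>" by a JSON object that holds its "op" and its "data", one argument or row to a line. drive_tool: Moves the arm, as the interface text tells. Its arguments: {"type":"object","properties":{"increments":{"type":"array"}},"required":["increments"]}

```bash
mkdir -p pics; cat > h.py <<'E'
import numpy as np,cv2
from workcell import get_obs,camera,job_done,silhouettes
def save(c,n): cv2.imwrite('pics/'+n,cv2.cvtColor(c['image'],cv2.COLOR_RGB2BGR))
def ray(c,u,v):
    V=np.array(c['view']);R=V[:3,:3];o=-R.T@V[:3,3]
    d=R.T@np.linalg.inv(c['K'])@np.array([u,v,1.]);return o,d/np.linalg.norm(d)
def atz(c,u,v,z):
    o,d=ray(c,u,v);return o+d*(z-o[2])/d[2]
def proj(c,p):
    V=np.array(c['view']);q=V[:3,:3]@np.array(p)+V[:3,3];q=np.array(c['K'])@q;return q[:2]/q[2]
E
python3 - <<'E'
from h import *
for n in('side','top'):
    c=camera(n);save(c,n+'1.png')
    print(n,np.round(ray(c,320,240),3).tolist())
    for q in('brush','handle','button','brush_stand','flask','flask_cap','mug','glass'):
        for s in silhouettes(q,c)[:3]:
            r=s['region'];ys,xs=np.nonzero(r);print(n,q,round(s['conf'],2),np.round(s['bbox']).tolist(),round(xs.mean(),1),round(ys.mean(),1),len(xs))
o=get_obs();print(o['eef_pos'],o['tool_rot'],o['clock'],o['grip_width'])
E
```

```text
side [[0.281, -0.661, 0.76], [0.254, 0.699, -0.669]]
side brush 0.67 [295.0, 202.0, 313.0, 249.0] 301.0 225.9 627
side brush 0.24 [309.0, 185.0, 344.0, 211.0] 324.0 196.0 710
side handle 0.76 [295.0, 204.0, 311.0, 237.0] 301.3 221.1 468
side brush_stand 0.87 [281.0, 244.0, 323.0, 279.0] 302.8 261.7 1141
side brush_stand 0.74 [250.0, 146.0, 279.0, 174.0] 262.1 159.3 380
side flask 0.74 [354.0, 369.0, 409.0, 454.0] 381.4 411.5 4047
side flask_cap 0.98 [307.0, 182.0, 342.0, 211.0] 324.0 195.9 644
side mug 0.95 [241.0, 167.0, 292.0, 218.0] 263.2 191.5 1720
side mug 0.67 [309.0, 183.0, 341.0, 213.0] 323.8 196.0 687
side glass 0.6 [302.0, 283.0, 346.0, 346.0] 323.2 313.3 2186
top [[0.308, 0.084, 1.398], [0.179, -0.04, -0.983]]
top brush 0.8 [296.0, 249.0, 309.0, 266.0] 304.1 257.2 201
top brush_stand 0.96 [287.0, 243.0, 320.0, 279.0] 304.2 262.6 754
top brush_stand 0.91 [152.0, 248.0, 187.0, 281.0] 169.0 262.3 908
top flask 0.98 [439.0, 244.0, 475.0, 274.0] 458.0 257.6 1060
top flask 0.54 [216.0, 202.0, 246.0, 236.0] 230.1 217.4 662
top flask_cap 0.61 [217.0, 203.0, 246.0, 235.0] 231.0 217.2 669
top flask_cap 0.19 [296.0, 249.0, 314.0, 267.0] 304.8 257.0 228
top mug 0.75 [202.0, 248.0, 243.0, 290.0] 222.5 269.8 1132
top mug 0.17 [298.0, 248.0, 314.0, 261.0] 304.4 254.6 135
top glass 0.92 [362.0, 248.0, 394.0, 280.0] 376.8 263.9 865
[0.17275923 0.46921433 0.20923203] [ 1.75480214e-01  9.84482958e-01  2.31513828e-05 -1.05284111e-05] 0.9 0.08527030167495535
```

View pics/side1.png

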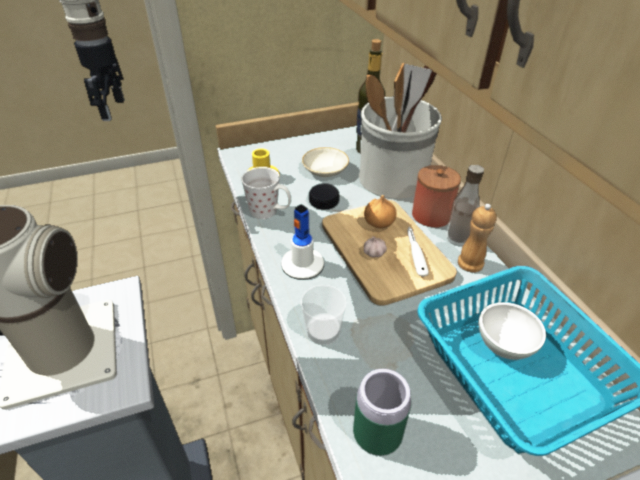

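View pics/top1.png

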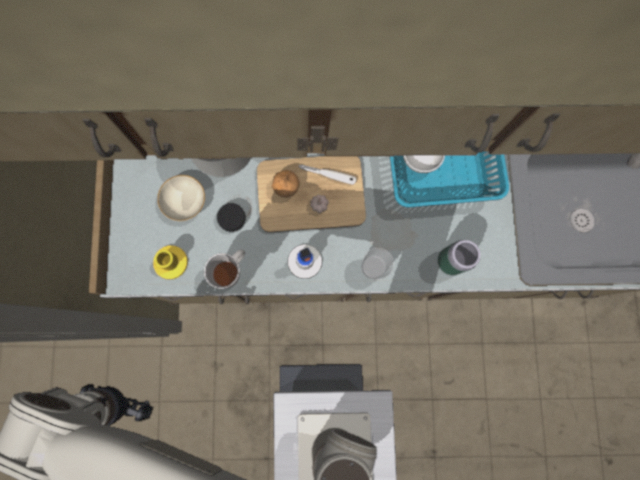

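The side view shows the brush, with its blue handle at about (302,220) and orange button at about (297,225). It stands in the white stand at (303,262), with the flask at (383,410), the glass at (323,313) and the mug at (263,192). The top view shows the stand at (305,261) and the flask mouth at about (465,254). I'll measure these next.

```bash
python3 - <<'E'
from h import *
from scipy.optimize import least_squares
S=camera('side');T=camera('top')
for n,c,b in(('s',S,(270,190,340,290)),('t',T,(275,235,335,290))):
    x0,y0,x1,y1=b;hsv=cv2.cvtColor(c['image'],cv2.COLOR_RGB2HSV)[y0:y1,x0:x1].astype(int)
    for nm,l,h in(('orange',3,20),('blue',100,130)):
        m=(hsv[...,0]>=l)&(hsv[...,0]<=h)&(hsv[...,1]>140)&(hsv[...,2]>(90 if nm=='orange' else 40));ys,xs=np.nonzero(m)
        if len(xs): print(n,nm,len(xs),round(xs.mean()+x0,1),round(ys.mean()+y0,1),xs.min()+x0,xs.max()+x0,ys.min()+y0,ys.max()+y0)
def ell(c,q,k=0):
    s=silhouettes(q,c)[k]['region'].astype(np.uint8);return s
for q in('flask','brush_stand','glass','mug','flask_cap'):
    for n,c in(('s',S),('t',T)):
        for s in silhouettes(q,c)[:2]:
            l,t,r,b=s['bbox'];ys,xs=np.nonzero(s['region']);
            print(q,n,round(s['conf'],2),'ctr@0',np.round(atz(c,xs.mean(),ys.mean(),0),3)[:2],'@.05',np.round(atz(c,xs.mean(),ys.mean(),.05),3)[:2],'@.13',np.round(atz(c,xs.mean(),ys.mean(),.13),3)[:2])
def crop(c,b,s): 
    x0,y0,x1,y1=b;return cv2.resize(cv2.cvtColor(c['image'][y0:y1,x0:x1],cv2.COLOR_RGB2BGR),(390,390),interpolation=cv2.INTER_CUBIC)
cv2.imwrite('pics/c1.png',np.hstack([crop(S,(263,198,341,276),5),crop(T,(275,232,335,292),5)]))
cv2.imwrite('pics/c2.png',np.hstack([crop(S,(330,360,430,460),5),crop(T,(430,230,490,290),5)]))
E
```

```text
s orange 32 296.3 222.9 294 298 219 227
s blue 426 301.8 228.9 293 311 210 245
t blue 45 303.1 260.2 298 311 254 263
flask s 0.76 ctr@0 [ 0.521 -0.316] @.05 [ 0.505 -0.339] @.13 [ 0.48  -0.375]
flask s 0.52 ctr@0 [0.543 0.196] @.05 [0.525 0.139] @.13 [0.498 0.049]
flask t 0.55 ctr@0 [ 0.506 -0.362] @.05 [ 0.499 -0.346] @.13 [ 0.488 -0.32 ]
brush_stand s 0.7 ctr@0 [0.505 0.076] @.05 [0.49  0.028] @.13 [ 0.467 -0.05 ]
brush_stand s 0.65 ctr@0 [0.526 0.529] @.05 [0.51  0.451] @.13 [0.484 0.326]
brush_stand t 0.98 ctr@0 [0.498 0.073] @.05 [0.491 0.074] @.13 [0.48  0.074]
brush_stand t 0.84 ctr@0 [0.507 0.451] @.05 [0.5   0.438] @.13 [0.489 0.417]
glass s 0.92 ctr@0 [ 0.499 -0.081] @.05 [ 0.485 -0.119] @.13 [ 0.462 -0.18 ]
glass t 0.83 ctr@0 [ 0.492 -0.131] @.05 [ 0.485 -0.124] @.13 [ 0.475 -0.111]
mug s 0.8 ctr@0 [0.489 0.367] @.05 [0.476 0.3  ] @.13 [0.454 0.191]
mug t 0.58 ctr@0 [0.482 0.302] @.05 [0.476 0.294] @.13 [0.466 0.282]
mug t 0.36 ctr@0 [ 0.507 -0.36 ] @.05 [ 0.5   -0.345] @.13 [ 0.489 -0.319]
flask_cap s 0.75 ctr@0 [0.638 0.296] @.05 [0.615 0.233] @.13 [0.577 0.133]
flask_cap t 0.9 ctr@0 [0.632 0.283] @.05 [0.62  0.276] @.13 [0.602 0.264]
flask_cap t 0.65 ctr@0 [0.522 0.072] @.05 [0.515 0.072] @.13 [0.502 0.073]
```

View pics/c1.png

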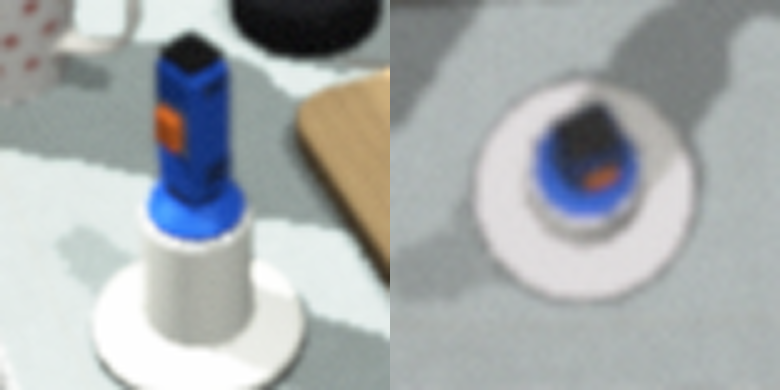

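View pics/c2.png

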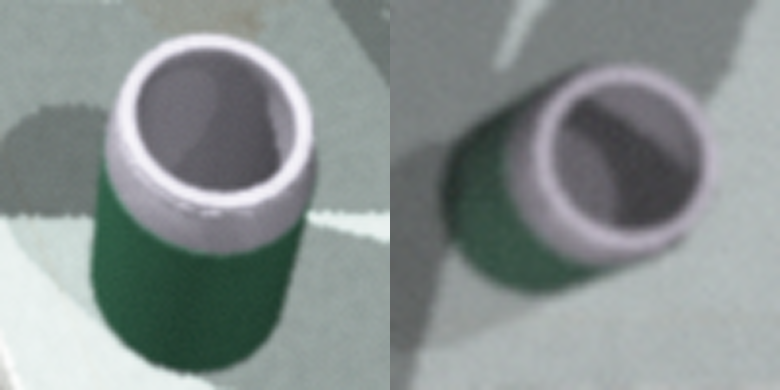

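The first crop shows the foot circle centred at about (305,260.8) in the top view. The button is at about (307.3,259.4) in the top view and (296.8,223.7) in the side view. In the second crop the flask mouth ring is centred at about (466.2,254.4) in the top view and (385.4,390.8) in the side view.

```bash
python3 - <<'E'
from h import *
from scipy.optimize import least_squares
S=camera('side');T=camera('top')
print('mouth',atz(T,466.2,254.4,.13),atz(S,385.4,390.8,.13))
print('foot top z.006',atz(T,305,260.8,.006))
print('btn top@.129',atz(T,307.3,259.4,.129),'side',atz(S,296.8,223.7,.129))
# handle top centre (black) from crops
print('htop@.165 T',atz(T,275+199/6.5,232+130/6.5,.165),'S',atz(S,263+193/5,198+54/5,.165))
# handle top corners in side crop
for u,v in((159,60),(190,32),(227,55),(197,75)): print('corner',atz(S,263+u/5,198+v/5,.163)[:2])
# cup: side edges at rim ring
print('flange S left/right @.080',atz(S,263+148/5,198+202/5,.08)[:2],atz(S,263+245/5,198+202/5,.08)[:2])
print('foot S L/R',atz(S,263+93/5,198+322/5,.004)[:2],atz(S,263+305/5,198+322/5,.004)[:2])
E
```

```text
mouth [ 0.49644473 -0.34178966  0.13      ] [ 0.49904555 -0.34702055  0.13      ]
foot top z.006 [0.50317616 0.07087831 0.006     ]
btn top@.129 [0.48947232 0.06611315 0.129     ] side [0.49153302 0.06117794 0.129     ]
htop@.165 T [0.50300564 0.07052192 0.165     ] S [0.5028852  0.06163153 0.165     ]
corner [0.48937477 0.06486217]
corner [0.50698058 0.07838833]
corner [0.51650791 0.05888032]
corner [0.50093829 0.05053086]
flange S left/right @.080 [0.48448655 0.0732107 ] [0.52401858 0.05942343]
foot S L/R [0.45956719 0.08535583] [0.55044782 0.05363127]
```

```bash
cat > fit.py <<'E'
from h import *
from scipy.optimize import minimize
def hull(c,P,b,k=6):
    x0,y0,x1,y1=b;m=np.zeros(((y1-y0)*k,(x1-x0)*k),np.uint8)
    q=np.array([(proj(c,p)-[x0-.5,y0-.5])*k-.5 for p in P])
    cv2.fillConvexPoly(m,cv2.convexHull((q*16).astype(np.int32)),255,shift=4)
    return cv2.GaussianBlur(cv2.resize(m,(x1-x0,y1-y0),interpolation=cv2.INTER_AREA),(0,0),.6)/255.
def box(x,y,th,ax,bx,ay,by,z0,z1):
    R=np.array([[np.cos(th),-np.sin(th)],[np.sin(th),np.cos(th)]])
    return [np.r_[R@[X,Y]+[x,y],z] for X in(ax,bx) for Y in(ay,by) for z in(z0,z1)]
def cost(p,C,w,zm,full=False):
    x,y,th=p[:3];e=0
    for i,(c,b,I,ok) in enumerate(C):
        d=p[3+2*i:5+2*i] if len(p)>3 else (0,0)
        oct=[]
        r=.006
        for ax,ay in((.012,.013-r),(.012-r,.013)): oct+=box(x,y,th,-ax,ax,-ay,ay,zm-.042,zm+.036)
        B=hull(c,oct,b);O=hull(c,box(x,y,th,-.0175,-.012,-.0065,.0065,zm-.0085,zm+.0085),b)
        H=np.maximum(B,O)
        e+=(((H-I[0])**2)*ok).sum()+w*(((O-I[1])**2)*ok).sum()
    return e
def soft(c,b):
    x0,y0,x1,y1=b;a=c['image'][y0:y1,x0:x1].astype(float)
    mx=a.max(2);sat=(mx-a.min(2))/np.maximum(mx,1)
    o=np.clip((a[...,0]-a[...,2])/100.,0,1)
    h=np.clip(np.maximum((sat-.15)/.35,(85-mx)/40),0,1)
    return h,o
E
python3 - <<'E'
from fit import *
S=camera('side');T=camera('top')
bs=(285,196,320,250);bt=(294,244,316,272)
IS=soft(S,bs);IT=soft(T,bt)
okS=np.zeros_like(IS[0]);v=int(proj(S,(.49,.067,.098))[1])-196;okS[:v]=1
okT=np.zeros_like(IT[0]);v=260-244;okT[:v+3]=1
# top: flange behind handle; only score orange + black top there
for nm,C in(('S',[(S,bs,IS,okS)]),('T-orange',[(T,bt,(None,IT[1]),okT)])):
    if IT is not None and nm!='S':
        def f(p):
            x,y,th=p;O=hull(T,box(x,y,th,-.0175,-.012,-.0065,.0065,.1205,.1375),bt);return ((O*.8-IT[1])**2).sum()
        for th in(10,20,30,40): print('T orange-only, th',th,[ (dx,dy,round(f((.5037+dx*.001,.067+dy*.001,np.radians(th))),2)) for dx in(-2,0,2) for dy in(0,2,4)])
    else:
        for th in(5,15,25,35,45):
            r=minimize(cost,(.5037,.067,np.radians(th)),args=(C,1.,.129),method='Nelder-Mead',options=dict(initial_simplex=[(.5037,.067,np.radians(th)),(.508,.067,np.radians(th)),(.5037,.071,np.radians(th)),(.5037,.067,np.radians(th+8))]))
            print(nm,th,np.round(r.x[:2],4),round(np.degrees(r.x[2]),1),round(r.fun,2))
E
```

```text
S 5 [0.503  0.0614] 6.9 145.3
S 15 [0.5028 0.0611] 5.6 144.98
S 25 [0.5027 0.0615] 8.6 145.09
S 35 [0.5028 0.0614] 6.6 145.19
S 45 [0.5028 0.0622] 12.4 145.28
T orange-only, th 10 [(-2, 0, np.float64(6.6)), (-2, 2, np.float64(5.83)), (-2, 4, np.float64(5.42)), (0, 0, np.float64(4.53)), (0, 2, np.float64(3.71)), (0, 4, np.float64(3.57)), (2, 0, np.float64(3.63)), (2, 2, np.float64(3.12)), (2, 4, np.float64(3.18))]
T orange-only, th 20 [(-2, 0, np.float64(7.66)), (-2, 2, np.float64(6.28)), (-2, 4, np.float64(5.2)), (0, 0, np.float64(5.94)), (0, 2, np.float64(4.39)), (0, 4, np.float64(3.43)), (2, 0, np.float64(5.21)), (2, 2, np.float64(3.85)), (2, 4, np.float64(3.26))]
T orange-only, th 30 [(-2, 0, np.float64(8.74)), (-2, 2, np.float64(7.21)), (-2, 4, np.float64(5.6)), (0, 0, np.float64(7.51)), (0, 2, np.float64(5.85)), (0, 4, np.float64(4.23)), (2, 0, np.float64(7.07)), (2, 2, np.float64(5.34)), (2, 4, np.float64(4.02))]
T orange-only, th 40 [(-2, 0, np.float64(9.2)), (-2, 2, np.float64(8.11)), (-2, 4, np.float64(6.4)), (0, 0, np.float64(8.76)), (0, 2, np.float64(7.37)), (0, 4, np.float64(5.68)), (2, 0, np.float64(8.66)), (2, 2, np.float64(7.19)), (2, 4, np.float64(5.72))]
```

```bash
python3 - <<'E'
from fit import *
S=camera('side');T=camera('top')
a=S['image'].astype(int)
for v in (206,212,220,228): print(v,[tuple(a[v,u]) .__repr__().replace('np.int64','') for u in range(291,316,2)])
for c,b in((S,(289,198,320,236)),(T,(294,244,316,268))):
    x0,y0,x1,y1=b;p=c['image'][y0:y1,x0:x1].astype(int);R,G,B=p[...,0],p[...,1],p[...,2]
    for row in range(y1-y0):
        print(y0+row,''.join('o' if R[row,i]-B[row,i]>50 else 'B' if B[row,i]-R[row,i]>60 else '#' if p[row,i].max()<75 else '.' for i in range(x1-x0)))
E
```

```text
206 ['((183), (195), (192))', '((183), (195), (192))', '((161), (174), (169))', '((92), (100), (99))', '((40), (41), (41))', '((28), (28), (28))', '((55), (58), (57))', '((152), (163), (160))', '((219), (229), (227))', '((220), (230), (227))', '((189), (201), (198))', '((89), (96), (95))', '((26), (27), (29))']
212 ['((148), (160), (157))', '((125), (137), (142))', '((28), (54), (118))', '((26), (61), (143))', '((22), (42), (97))', '((23), (34), (65))', '((24), (49), (117))', '((27), (65), (153))', '((33), (64), (139))', '((122), (136), (144))', '((148), (160), (157))', '((151), (164), (160))', '((167), (180), (176))']
220 ['((147), (159), (156))', '((156), (139), (128))', '((195), (102), (48))', '((144), (82), (58))', '((55), (62), (92))', '((27), (56), (126))', '((22), (53), (128))', '((21), (51), (124))', '((29), (57), (122))', '((114), (128), (139))', '((150), (161), (159))', '((149), (162), (158))', '((148), (160), (158))']
228 ['((148), (159), (155))', '((135), (148), (155))', '((60), (81), (148))', '((83), (56), (92))', '((73), (66), (84))', '((30), (55), (120))', '((23), (54)
[... 1472 characters left out ...]
BBBBBB..........
235 ....BBBBBBBBBBBBBBBBBB.........
244 ......................
245 ......................
246 ......................
247 ......................
248 ......................
249 ...........###........
250 .........#####........
251 ........#######.......
252 .......#########......
253 .....B.#########......
254 ....BB..########......
255 ....BB..#######.......
256 ....BB..###......B....
257 ....BBB..........BB...
258 ...BBBB.......o..BB...
259 ....BBBB....ooo..BB...
260 ....BBBBBB......BB....
261 ....BBBBBBB..BBBBB....
262 .....BBBBBBBBBBBB.....
263 ......BBBBBBBBBB......
264 .......BBBBBBBB.......
265 ......................
266 ......................
267 ......................
```

```bash
python3 - <<'E'
from fit import *
S=camera('side');T=camera('top')
bs=(285,200,320,234);bt=(294,244,316,262)
def im(c,b):
    x0,y0,x1,y1=b;a=c['image'][y0:y1,x0:x1].astype(float);mx=a.max(2)
    o=np.clip((a[...,0]-a[...,2])/110,0,1);bl=np.clip((a[...,2]-a[...,0]-15)/70,0,1);dk=np.clip((120-mx)/75,0,1)
    return o,np.max([o*1.2,bl,dk],0).clip(0,1),np.clip((110-mx)/65,0,1)
oS,hS,_=im(S,bs);ok=np.ones_like(hS);ok[:11,24:]=0
oT,_,kT=im(T,bt)
def oct(x,y,th,z0,z1,r=.005):
    P=[]
    for ax,ay in((.012,.013-r),(.012-r,.013)): P+=box(x,y,th,-ax,ax,-ay,ay,z0,z1)
    return P
def btn(x,y,th): return box(x,y,th,-.0175,-.013,-.0065,.0065,.1205,.1375)
def fs(p):
    x,y,th=p;O=hull(S,btn(x,y,th),bs);H=np.maximum(O,hull(S,oct(x,y,th,.087,.165),bs))
    return (((H-hS)**2)*ok).sum()+1.5*((O-oS)**2).sum()
dark=lambda x,y,th: hull(T,oct(x,y,th,.13,.165),bt)
def ft(p):
    x,y,th=p;O=hull(T,btn(x,y,th),bt)*.7
    w=np.ones_like(oT);w[12:]=0
    return (((dark(x,y,th)-kT)**2)*w).sum()+2*((O-oT)**2).sum()
for th in range(0,50,7):
    out=[th]
    for f in(fs,ft):
        best=minimize(lambda q:f((q[0],q[1],np.radians(th))),(.503,.066),method='Nelder-Mead',options=dict(initial_simplex=[(.5,.066),(.506,.066),(.503,.072)]))
        out+=[np.round(best.x,4).tolist(),round(best.fun,2)]
    print(out)
E
```

```text
[0, [0.5032, 0.0618], np.float64(54.7), [0.4962, 0.0727], np.float64(10.39)]
[7, [0.5039, 0.0635], np.float64(54.15), [0.4963, 0.0727], np.float64(10.79)]
[14, [0.5037, 0.0642], np.float64(51.65), [0.4963, 0.0723], np.float64(10.97)]
[21, [0.5037, 0.0665], np.float64(50.76), [0.4959, 0.0724], np.float64(11.36)]
[28, [0.5035, 0.0674], np.float64(52.32), [0.4955, 0.0723], np.float64(12.02)]
[35, [0.5034, 0.0683], np.float64(58.85), [0.495, 0.0725], np.float64(13.17)]
[42, [0.5029, 0.0675], np.float64(68.85), [0.4956, 0.0729], np.float64(14.33)]
[49, [0.5019, 0.0666], np.float64(80.34), [0.4954, 0.073], np.float64(15.15)]
```

>>> {"op": "drive_tool", "data": {
  "increments": [
    [[20,-25,3],[0,0,-6],1],
    [[20,-25,3],[0,0,-6],1],
    [[20,-25,3],[0,0,-6],1],
    [[20,-25,3],[0,0,-6],1],
    [[20,-25,3],[0,0,-6],1],
    [[20,-25,3],[0,0,-6],1],
    [[20,-25,3],[0,0,-6],1],
    [[20,-25,3],[0,0,-6],1]
  ]
}}

```text
clock: 2.57
eef_pos: [0.3335, 0.2679, 0.2336]
tool_rot: [0.563, 0.827, 0.0, 0.0]
ft_force: [0.4, 1.0, 0.7]
grip_width: 0.0853
grasp_force: 0.0
```

>>> {"op": "drive_tool", "data": {
  "increments": [
    [[20,-25,0],[0,0,-2],1],
    [[20,-25,0],[0,0,0],1],
    [[20,-25,0],[0,0,0],1],
    [[20,-25,0],[0,0,0],1],
    [[20,-25,0],[0,0,0],1],
    [[20,-25,0],[0,0,0],1],
    [[30,-30,0],[0,0,0],1],
    [[0,0,0],[0,0,0],1]
  ]
}}

```text
clock: 3.23
eef_pos: [0.4864, 0.0851, 0.2328]
tool_rot: [0.578, 0.816, -0.0, 0.002]
ft_force: [0.4, 0.4, 0.3]
grip_width: 0.0857
grasp_force: 0.0
```

```bash
cat > look.py <<'E'
import sys
from h import *
n=sys.argv[1];S=camera('side');T=camera('top')
def crop(c,p,r):
    u,v=proj(c,p);x0=int(np.clip(u-r,0,640-2*r));y0=int(np.clip(v-r,0,480-2*r));print(x0,y0)
    return cv2.resize(cv2.cvtColor(c['image'][y0:y0+2*r,x0:x0+2*r],cv2.COLOR_RGB2BGR),(400,400),interpolation=cv2.INTER_CUBIC)
p=[float(a) for a in sys.argv[2:5]]
cv2.imwrite('pics/%s.png'%n,np.hstack([crop(S,p,55),crop(T,p,45)]))
o=get_obs();print(o['clock'],o['eef_pos'],o['tool_rot'],o['joint_pos'],o['ft_force'],o['grip_width'],o['grasp_force'])
E
python3 look.py v1 .5035 .067 .16
```

```text
246 154
262 207
3.3333 [0.48279511 0.08843445 0.23272354] [ 5.76504348e-01  8.17093937e-01 -2.62112964e-04 -4.07148809e-04] [1.81021103e-01 2.14186958e-01 3.21087870e-02 1.38966252e+00
 2.14629355e-04 1.40990927e+00] [-0.03408244 -0.22862687 -0.07554619] 0.08572084024505798 0.0
```

View pics/v1.png

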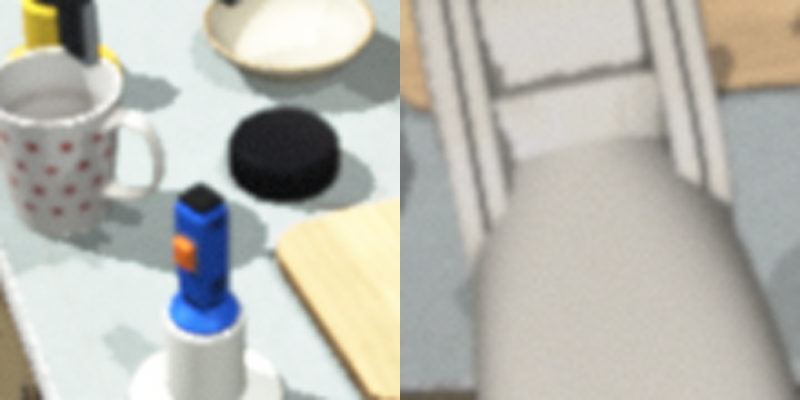

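The side crop shows the brush at about (301,217) and one fingertip at about (268,165); the arm hides the top view. I'll check where the TCP projects.

```bash
python3 - <<'E'
from h import *
S=camera('side');save(S,'s2.png')
o=get_obs();p=np.array(o['eef_pos']);d=np.array([.94,.335,0])
print(proj(S,p),proj(S,p+d*.0425+[0,0,.013]),proj(S,p-d*.0425+[0,0,.013]),proj(S,(.5035,.067,.165)),proj(S,(.5035,.067,.017)))
E
```

```text
[286.49990011 175.52364112] [303.45117461 162.50059245] [268.23970325 177.74279893] [301.07426654 207.19778674] [302.40719511 259.17731022]
```

View pics/s2.png

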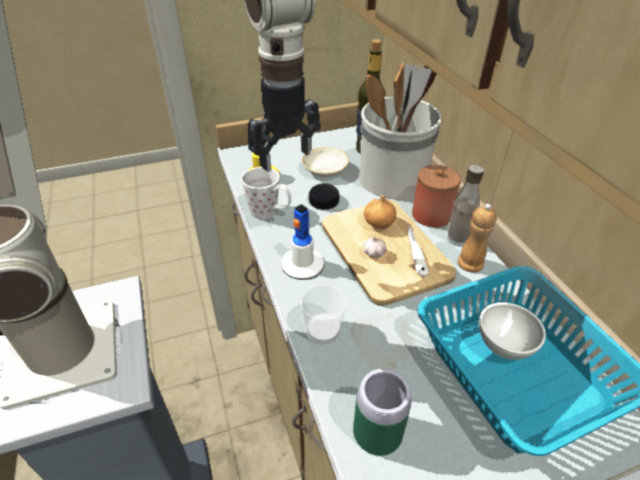

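The fingertips show at (267,172) and (304,155), which agrees with the projection. I'll centre over the brush and descend.

>>> {"op": "drive_tool", "data": {
  "increments": [
    [[10,-11,0],[0,0,0],1],
    [[10.5,-10.5,0],[0,0,0],1],
    [[0,0,-20],[0,0,0],1],
    [[0,0,-20],[0,0,0],1],
    [[0,0,-20],[0,0,0],1],
    [[0,0,-20],[0,0,0],1],
    [[0,0,-20],[0,0,0],1],
    [[0,0,-24],[0,0,0],1]
  ]
}}

```text
clock: 4.05
eef_pos: [0.5032, 0.0691, 0.1092]
tool_rot: [0.574, 0.819, 0.001, 0.001]
ft_force: [-0.1, 0.9, 0.1]
grip_width: 0.0851
grasp_force: 0.0
```

```bash
python3 look.py v2 .5035 .067 .14
```

```text
246 161
261 208
4.15 [0.49927412 0.06847284 0.10578484] [ 0.57450446  0.81849194 -0.0026701  -0.00290616] [ 1.36268093e-01  3.24663649e-01 -1.60510564e-01  1.09351512e+00
  4.09074116e-05  1.36027605e+00] [-0.77113871 -0.41522739  0.0623346 ] 0.0853762307820144 0.0
```

View pics/v2.png

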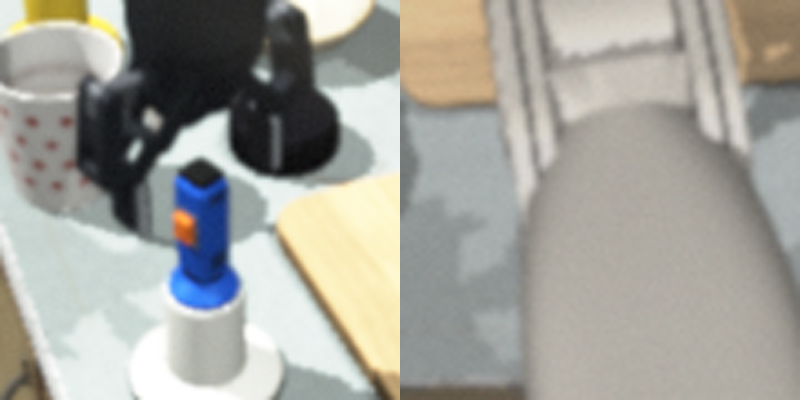

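```bash
python3 - <<'E'
from h import *
S=camera('side')
for p in((.4993,.0685,.119),(.4993,.0685,.106),(.5035,.067,.129),(.5035,.067,.165),(.5,.028,.18),(.5,.08,.119),(.5,.0685,.18)): print(p,proj(S,p))
o=get_obs();print(o['eef_pos'],o['ft_force'])
E
```

```text
(0.4993, 0.0685, 0.119) [299.39737533 224.44588771]
(0.4993, 0.0685, 0.106) [299.53583069 229.13244719]
(0.5035, 0.067, 0.129) [301.4229561  220.79545236]
(0.5035, 0.067, 0.165) [301.07426654 207.19778674]
(0.5, 0.028, 0.18) [305.3499694  213.12252352]
(0.5, 0.08, 0.119) [298.05628819 221.07712146]
(0.5, 0.0685, 0.18) [299.04466675 201.25048663]
[0.50083446 0.06860586 0.10788468] [ 0.03821642 -0.247428    1.30686272]
```

In the crop the fingers straddle the handle, but they look about 8 px high. I'll close partway and recheck.

>>> {"op": "drive_tool", "data": {
  "increments": [
    [[0,0,0],[0,0,0],0.6],
    [[0,0,0],[0,0,0],0.6],
    [[0,0,0],[0,0,0],0.6],
    [[0,0,0],[0,0,0],0.6]
  ]
}}

```text
clock: 4.53
eef_pos: [0.5037, 0.0684, 0.1106]
tool_rot: [0.575, 0.818, 0.001, 0.001]
ft_force: [-0.0, -0.9, 0.1]
grip_width: 0.0511
grasp_force: 0.0
```

```bash
python3 - <<'E'
from h import *
S=camera('side');o=get_obs();print(o['clock'],o['eef_pos'],o['grip_width'],o['ft_force'])
cv2.imwrite('pics/v3.png',cv2.resize(cv2.cvtColor(S['image'][160:250,250:370],cv2.COLOR_RGB2BGR),(800,600),interpolation=cv2.INTER_CUBIC))
E
```

```text
4.5833 [0.50352194 0.06834189 0.11033627] 0.051033334533407 [-0.072725    0.05630193 -0.68725428]
```

View pics/v3.png

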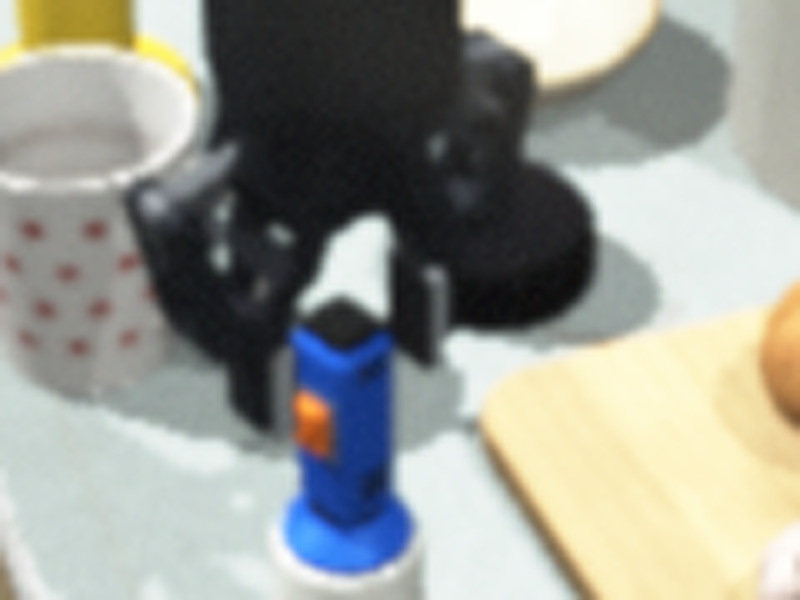

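The crop shows the pads on either side of the handle. The left pad's end is at about (291,224) and the right pad's at about (314,215), so they sit slightly higher than planned. I'll lower 8 mm and close.

>>> {"op": "drive_tool", "data": {
  "increments": [
    [[0,0,-8],[0,0,0],0.6],
    [[0,0,0],[0,0,0],0.5],
    [[0,0,0],[0,0,0],0.42],
    [[0,0,0],[0,0,0],0.38],
    [[0,0,0],[0,0,0],0.34],
    [[0,0,0],[0,0,0],0.3],
    [[0,0,0],[0,0,0],0.2],
    [[0,0,0],[0,0,0],0.2]
  ]
}}

```text
clock: 5.25
eef_pos: [0.5033, 0.0683, 0.1016]
tool_rot: [0.575, 0.818, 0.0, 0.0]
ft_force: [0.8, -0.0, 1.9]
grip_width: 0.0231
grasp_force: 60.2
```

```bash
cat > pk.py <<'E'
import sys
from h import *
S=camera('side');o=get_obs();print(o['clock'],o['eef_pos'],o['grip_width'],o['ft_force'],o['ft_torque'],o['grasp_force'])
a=[int(x) for x in sys.argv[1:]]
x0,y0,x1,y1=a;p=S['image'][y0:y1,x0:x1].astype(int);R,G,B=p[...,0],p[...,1],p[...,2]
for r in range(y1-y0): print(y0+r,''.join('o' if R[r,i]-B[r,i]>50 else 'B' if B[r,i]-R[r,i]>45 else '#' if p[r,i].max()<75 else 'W' if p[r,i].min()>205 else '.' for i in range(x1-x0)))
E
python3 pk.py 275 195 330 290
```

```text
5.3 [0.50333035 0.06829407 0.10162276] 0.02348579727895541 [ 1.69326736 -0.53146748  1.79496249] [ 0.05052631 -0.23427835 -0.02040655] 60.276920422911644
195 ......##.....##########################################
196 .....###.....##########################################
197 ....####.....##########################################
198 ...#####.....##########################################
199 ..######.....##############.###########################
200 ########.....#############..###########################
201 #########..W..############...##########################
202 #########..W..############....#########################
203 #########..W..############....#########################
204 .#########....############....#########################
205 ..#########..##############..##########################
206 ...####################################################
207 ....##############################.##....##############
208 ....#############################.........#############
209 .....############################......WW.......#......
210 .....##########################B##.....WWW
[... 4053 characters left out ...]
WW........................WWWWWWWWWWWWWW
279 WWWWWWWWWWWWWWWWWWWW..................WWWWWWWWWWWWWWWWW
280 WWWWWWWWWWWWWWWWWWWWWWWWWWWW..WWWWWWWWWWWWWWWWWWWWWWWWW
281 WWWWWWWWWWWWWWWWWWWWWWWWWWWWWWWWWWWWWWWWWWWWWWWWWWWWWWW
282 WWWWWWWWWWWWWWWWWWWWWWWWWWWWWWWWWWWWWWWWWWWWWWWWWWWWWWW
283 WWWWWWWWWWWWWWWWWWWWWWWWWWWWWWWWWWWWWWWWWWWWWWWWWWWWWWW
284 WWWWWWWWWWWWWWWWWWWWWWWWWWWWWWWWWWWWWWWWWWWWWWWWWWWWWWW
285 WWWWWWWWWWWWWWWWWWWWWWWWWWWWWWWWWWWWWWWWWWWWWWWWWWWWWWW
286 WWWWWWWWWWWWWWWWWWWWWWWWWWWWWWWWWWWWWWWWWWWWWWWWWWWWWWW
287 WWWWWWWWWWWWWWWWWWWWWWWWWWWWWWWWWWWWWWWWWWWWWWWWWWWWWWW
288 WWWWWWWWWWWWWWWWWWWWWWWWWWWWWWWWWWWWWWWWWWWWWWWWWWWWWWW
289 WWWWWWWWWWWWWWWWWWWWWWWWWWWWWWWWWWWWWWWWWWWWWWWWWWWWWWW
```

The grip is firm: width 23 mm, button hidden under the pad, stand unmoved. I'll draw the handle up slowly.

>>> {"op": "drive_tool", "data": {
  "increments": [
    [[0,0,1.5],[0,0,0],0.2],
    [[0,0,2.5],[0,0,0],0.2],
    [[0,0,2.5],[0,0,0],0.2],
    [[0,0,2.5],[0,0,0],0.2],
    [[0,0,2.5],[0,0,0],0.2],
    [[0,0,2.5],[0,0,0],0.2],
    [[0,0,2.5],[0,0,0],0.2],
    [[0,0,2.5],[0,0,0],0.2]
  ]
}}

```text
clock: 5.97
eef_pos: [0.5025, 0.0682, 0.1204]
tool_rot: [0.575, 0.818, -0.0, -0.0]
ft_force: [-0.2, -0.4, -1.9]
grip_width: 0.0232
grasp_force: 60.0
```

>>> {"op": "drive_tool", "data": {
  "increments": [
    [[0,0,2.5],[0,0,0],0.2],
    [[0,0,2.5],[0,0,0],0.2],
    [[0,0,2.5],[0,0,0],0.2],
    [[0,0,2.5],[0,0,0],0.2],
    [[0,0,2.5],[0,0,0],0.2],
    [[0,0,2.5],[0,0,0],0.2],
    [[0,0,2.5],[0,0,0],0.2],
    [[0,0,2.5],[0,0,0],0.2]
  ]
}}

```text
clock: 6.63
eef_pos: [0.5027, 0.0683, 0.1405]
tool_rot: [0.575, 0.818, 0.0, -0.0]
ft_force: [-0.5, -0.5, -1.5]
grip_width: 0.0232
grasp_force: 60.0
```

>>> {"op": "drive_tool", "data": {
  "increments": [
    [[0,0,2.5],[0,0,0],0.2],
    [[0,0,2.5],[0,0,0],0.2],
    [[0,0,2.5],[0,0,0],0.2],
    [[0,0,2.5],[0,0,0],0.2],
    [[0,0,2.5],[0,0,0],0.2],
    [[0,0,2.5],[0,0,0],0.2],
    [[0,0,2.5],[0,0,0],0.2],
    [[0,0,0],[0,0,0],0.2]
  ]
}}

```text
clock: 7.3
eef_pos: [0.5031, 0.0683, 0.1584]
tool_rot: [0.575, 0.818, 0.0, 0.0]
ft_force: [-0.6, 1.3, 0.3]
grip_width: 0.0232
grasp_force: 60.2
```

```bash
python3 pk.py 280 190 325 264
```

```text
7.35 [0.50306092 0.06826995 0.15824231] 0.02343319720200322 [-0.52289907  0.26507713 -0.53848567] [0.01369332 0.2145503  0.01484871] 60.26690170168877
190 WW...###############BBBBBBBB#..##############
191 WWW...############.BBBBBBBBB#...#############
192 WWWW...##########..BBBBBBBBB#..##############
193 WWWWW...########...BBBBBBBBB#..##############
194 WWWWWWW..#######...BBBBBBBBB#..##############
195 WWWWWWW..#######...BBBBBBBBB#..##############
196 WWWWWWW..#######...BBBBBBBBB#..##############
197 WWWWWWW..#######...BBBBBBBBB#..##############
198 WWWWWWWW.#######...BBBBBBBBB#..##############
199 WWWWWWWW.#######...BBBBBBBBB##.##############
200 WWWWWWWW.#######...BBBBBBBBB.################
201 WWWWWWWW..######....BBBBBBBB.################
202 WWWWWWWW...#####...BBBBBBBBB..###############
203 WWWWWWWW.....###...BBBBBBBBB...##############
204 WWWWWWW.......##...BBBBBBBBB...##############
205 WWW.......WW.BB....BBBBBBBBB.....############
206 W............BBB...BBBBBBBBB.WW...###########
207 W............BBBB..BBBBBBBBB.WWWW...#########
208 .............BBBBBBBBBBBBBBB.WWWWW...########
[... 2050 characters left out ...]

250 .......WWWWWWW...................WWWWWWWWWWWW
251 ....WWWWWWWWWW...................WWWWWWWWWWWW
252 WWWWWWWWWWWWWW...................WWWWWWWWWWWW
253 WWWWWWWWWWWWWW...................WWWWWWWWWWWW
254 WWWWWWWWWWWWWW....................WWWWWWWWWWW
255 WWWWWWWWWWWWWW....................WWWWWWWWWWW
256 WWWWWWWWWWWWWW....................WWWWWWWWWWW
257 WWWWWWWWWWWWWW....................WWWWWWWWWWW
258 WWWWWWWWWWWWWW....................WWWWWWWWW.W
259 WWWWWWWWWWWWWW....................WWWWWWWWW..
260 WWWWWWWWWWWWWW....................WWWWWWWWW..
261 WWWWWWWWWWWWWW....................WWWWWWWWW..
262 WWWWWWWWWWWWWW...................WWWWWWWWWW..
263 WWWWWWWWWWWWWW...................WWWWWWWWWW..
```

It is at about 56.6 mm and the flange is still seated. I'll go on to the end stop.

>>> {"op": "drive_tool", "data": {
  "increments": [
    [[0,0,1.5],[0,0,0],0.2],
    [[0,0,1.5],[0,0,0],0.2],
    [[0,0,1],[0,0,0],0.2],
    [[0,0,0.6],[0,0,0],0.2],
    [[0,0,0],[0,0,0],0.2]
  ]
}}

```text
clock: 7.77
eef_pos: [0.5026, 0.0682, 0.1622]
tool_rot: [0.575, 0.818, -0.0, -0.0]
ft_force: [0.3, -0.2, -3.0]
grip_width: 0.0233
grasp_force: 59.8
```

```bash
python3 pk.py 285 240 320 250
```

```text
7.8167 [0.50256144 0.06817913 0.16208395] 0.023219676451353626 [ 0.14133593  0.44162776 -3.17272437] [ 0.00573724 -0.05850515 -0.01981676] 59.784938022494316
240 WWWWWWWBBBBBBBBBBBBBBBBBBB.WWWWWWWW
241 WWWWWWWBBBBBBBBBBBBBBBBBBB.WWWWWWWW
242 WWWWWWWBBBBBBBBBBBBBBBBBBB...WWWWWW
243 WWWWWWWWBBBBBBBBBBBBBBBBB....WWWWWW
244 WWWWWWWW.BBBBBBBBBBBBBBB.....WWWWWW
245 WWWWWWWWWW.BBBBBBBBBBB.......WWWWWW
246 WWWWWWWWWWWW.BBBBBBB.........WWWWWW
247 WWWWWWWWWWWW.................WWWWWW
248 WWWWWWWWW....................WWWWWW
249 WWWWWWWWW....................WWWWWW
```

The force is −3.1 N, the full brush weight, so the handle is at the end stop. I'll release it.

>>> {"op": "drive_tool", "data": {
  "increments": [
    [[0,0,0],[0,0,0],0.4],
    [[0,0,0],[0,0,0],0.6],
    [[0,0,0],[0,0,0],0.8],
    [[0,0,0],[0,0,0],1],
    [[0,0,0],[0,0,0],1],
    [[0,0,0],[0,0,0],1]
  ]
}}

```text
clock: 8.32
eef_pos: [0.5029, 0.0683, 0.1625]
tool_rot: [0.575, 0.818, 0.0, 0.0]
ft_force: [0.3, 0.8, -0.6]
grip_width: 0.0849
grasp_force: 0.0
```

```bash
python3 pk.py 280 180 325 240; python3 - <<'E'
from fit import *
S=camera('side');bs=(285,180,320,214)
for yz in(.189,): print(proj(S,(.503,.068,.189)),proj(S,(.503,.068,.225)),proj(S,(.503,.068,.147)))
E
```

```text
8.3667 [0.50283705 0.06826967 0.16246872] 0.08532911304848892 [-0.30065042  0.11871954 -0.21500545] [-0.06714296 -0.05113682  0.02269319] 0.0
180 #..########....WWWWW....WWWWWWWWW..######....
181 ...######.....WWWW........WWWWWWW..######....
182 ..######......WW....####...WWWWWWW.######....
183 #######.....WWW..########...WWWWW..######....
184 #######..WWWWWW..##########..WWWWW.######..##
185 ######..WWWWWW.BB##########..WWWW..######..##
186 #####..WWWWWWWBBBB.########..WWW...######..##
187 #####..WWWWWWWBBBBBB#####BBBB.W..############
188 ####..WWWWWWWWBBBBBBB##BBBBBB...#############
189 ####..WWWWWWWWBBBBBBBBBBBBBBBB..#############
190 ###.....WWWWWWBBBBBBBBBBBBBBBB###############
191 ##.......WWWWWBBBBBBBBBBBBBBBB###############
192 ##........WWWWBBBBBBBBBBBBBBBB###############
193 ##........WWWWBBBBBBBBBBBBBBBB###############
194 ##.........WWW..BBBBBBBBBBBBBB###############
195 ##.........WWW...BBBBBBBBBBBBB###############
196 ##..........WWooo.BBBBBBBBBBBB###############
197 ##..........W.oooo.BBBBBBBBBBB###############
198 ##.....W....W.ooooo.BBBBBBBBBB###############
199 ##..
[... 1425 characters left out ...]
....WWWWWWWW..oo
228 .WWW..........................WWWWWWWWWWWW..o
229 .WWWWW......................WWWWWWWWWWWWWW...
230 .WWWW..WWWWWWWWWWW.........WWWWWWWWWWWWWWW...
231 ....W..WWWWWWWWWWWW........WWWWWWWWWWWWWWWW..
232 ........WWWWWWWWWW...........WWWWWWWWWWWWWWW.
233 .WWWWW..WWWWWWWWWBBB......BBBBWWWWWWWWWWWWWW.
234 .WWWWWWWW.WWWWWBBBBB......BBBBB.WWWWWWWWWWWWW
235 WWWWWWWWW.WWWWBBBBBB......BBBBBBWWWWWWWWWWWWW
236 WWWWWWWWWWWWWWBBBBBB......BBBBBBBWWWWWWWWWWWW
237 WWWWWWWWWWWWWWBBBBBBBB...BBBBBBBBWWWWWWWWWWWW
238 WWWWWWWWWWWWWBBBBBBBBBBBBBBBBBBBB.WWWWWWWWWWW
239 WWWWWWWWWWWWWBBBBBBBBBBBBBBBBBBBB.WWWWWWWWWWW
[300.4415727  197.51670041] [300.05261102 182.73705015] [300.87123754 213.84297724]
```

The button is out and the handle is at full height. I'll turn the open gripper −90° in place to hold the plain flanks.

>>> {"op": "drive_tool", "data": {
  "increments": [
    [[0,0,4],[0,0,-7],1],
    [[0,0,0],[0,0,-7],1],
    [[0,0,0],[0,0,-7],1],
    [[0,0,0],[0,0,-7],1],
    [[0,0,0],[0,0,-7],1],
    [[0,0,0],[0,0,-7],1],
    [[0,0,0],[0,0,-7],1],
    [[0,0,0],[0,0,-7],1]
  ]
}}

```text
clock: 9.08
eef_pos: [0.5027, 0.0683, 0.1663]
tool_rot: [0.893, 0.45, 0.0, -0.0]
ft_force: [-0.0, 0.2, -0.1]
grip_width: 0.0852
grasp_force: 0.0
```

>>> {"op": "drive_tool", "data": {
  "increments": [
    [[0,0,0],[0,0,-7],1],
    [[0,0,0],[0,0,-7],1],
    [[0,0,0],[0,0,-7],1],
    [[0,0,0],[0,0,-7],1],
    [[0,0,0],[0,0,-6],1],
    [[0,0,0],[0,0,0],1],
    [[0,0,0],[0,0,0],1]
  ]
}}

```text
clock: 9.67
eef_pos: [0.5027, 0.0682, 0.1663]
tool_rot: [0.985, 0.173, -0.0, 0.0]
ft_force: [-0.6, -0.0, -0.5]
grip_width: 0.0854
grasp_force: 0.0
```

```bash
python3 pk.py 285 180 320 216; python3 -c "
from h import *
o=get_obs();print(o['tool_rot'],o['joint_pos'])"
```

```text
9.7167 [0.50273007 0.06825288 0.16634341] 0.08604607746801249 [-0.15303603 -0.09661745 -0.72886651] [ 0.00753083 -0.00512749  0.01470373] 0.0
180 ######....WWWWW......#####..W..####
181 ######...WWWW...##....####..W..####
182 ####.....WW...######...####.W..####
183 ##.....WWW..###############....####
184 ....WWWWWW.#################...####
185 WWWWWWWWW.BB#######################
186 WWWWWWWWWBBBB.#########.###########
187 WWWWWWWWWBBBBBB######BBB.##########
188 WWWWWWWWWBBBBBBB###BBBBBB##########
189 WWWWWWWWWBBBBBBBBBBBBBBB..#########
190 WW..WWWWWBBBBBBBBBBBBBBB...########
191 W...WWWWWBBBBBBBBBBBBBBB...########
192 W....WWWWBBBBBBBBBBBBBBB....#######
193 WW...WWWWBBBBBBBBBBBBBBB....#######
194 WW....WWW..BBBBBBBBBBBBB....#######
195 WW....WWW...BBBBBBBBBBBB....#######
196 WW.....WWooo.BBBBBBBBBBB....#######
197 WWW....W.oooo.BBBBBBBBBB....#######
198 WWW....W.ooooo.BBBBBBBBB....#######
199 WWW....W.ooooo.BBBBBBBBB....#######
200 WWW....W.ooooo.BBBBBBBBB....#######
201 WWW....W.ooooo.BBBBBBBBB....#######
202 WWW...WWWooooo.BBBBBBBBB....#######
203 WWW...WWWooooo.BBBBBBBBB....#######
204 WW...WWWW..ooo#BBBBBBBBB.....######
205 .....WWWW.....#BBBBBBBBB.....######
206 ..........BBBB.BBBBBBBBB.....######
207 ..........BBBBBBBBBBBBBB.WWW...####
208 ..........BBBBBBBBBBBBBB.WWWW...###
209 ..........BBBBBBBBBB###B...WWWW....
210 ..........BBBBBBBBBB###B.....WWWWW.
211 ..........BBBBBBBBBB##BB.......WWWW
212 ..........BBBBBBBBBB#BBB........WWW
213 ...........BBBBBBBBBBBBB........WWW
214 ............BBBBBBBBBB...........WW
215 ..............BBBBBBB.............W
[9.84908522e-01 1.73075713e-01 3.55349704e-05 4.61365717e-06] [ 1.34943568e-01  2.77719618e-01 -5.89729224e-02  1.23403241e+00
 -6.44869522e-06  2.92863290e+00]
```

The fingers straddle the flanks and the button is still out. I'll close on them.

>>> {"op": "drive_tool", "data": {
  "increments": [
    [[0,0,0],[0,0,0],0.7],
    [[0,0,0],[0,0,0],0.5],
    [[0,0,0],[0,0,0],0.42],
    [[0,0,0],[0,0,0],0.38],
    [[0,0,0],[0,0,0],0.34],
    [[0,0,0],[0,0,0],0.3],
    [[0,0,0],[0,0,0],0.2],
    [[0,0,0],[0,0,0],0.2]
  ]
}}

```text
clock: 10.38
eef_pos: [0.5027, 0.0682, 0.1663]
tool_rot: [0.985, 0.172, 0.0, 0.0]
ft_force: [-0.4, 0.1, -0.0]
grip_width: 0.0251
grasp_force: 59.6
```

>>> {"op": "drive_tool", "data": {
  "increments": [
    [[0,0,2],[0,0,0],0.2],
    [[0,0,3],[0,0,0],0.2],
    [[0,0,3],[0,0,0],0.2],
    [[0,0,0],[0,0,0],0.2],
    [[0,0,0],[0,0,0],0.2]
  ]
}}

```text
clock: 10.8
eef_pos: [0.5028, 0.0683, 0.1744]
tool_rot: [0.985, 0.172, 0.0, -0.0]
ft_force: [0.5, -0.5, -2.9]
grip_width: 0.0248
grasp_force: 59.4
```

```bash
python3 pk.py 280 175 325 252
```

```text
10.85 [0.50265732 0.06825135 0.17425331] 0.025044232829183055 [ 1.06271657  0.55127896 -3.28939367] [ 0.01733604  0.01024227 -0.04170947] 59.36647117137909
175 .........###############....###############..
176 .........###############....###############..
177 ............############....##############...
178 ............############....#############....
179 ............#############################....
180 ............############################.....
181 ............###########################......
182 ............##BBB######################......
183 ............##BBBBB####################......
184 WWWW........#BBBBBBB####################..###
185 WWWWWWWWW...#BBBBBBB..#######################
186 WWWWWWWWWW..##BBBBBB...######################
187 WWWWWWWWWW..##BBBBBB...######################
188 WWWWWWWWWW..##BBBBBB...######################
189 WWWWWWWWWW..##BBBBBB...######################
190 WWWWWWW.....##BBBBBB...######################
191 WWWWWW......##..BBBB...######################
192 WWWWWW........oo.BBB...######################
193 WWWWWWW......oooo..B...#################
[... 2205 characters left out ...]

238 WWWWWWWWWWWWWBBBBBBBBBBBBBBBBBBBB.WWWWWWWWWWW
239 WWWWWWWWWWWWW.BBBBBBBBBBBBBBBBBB.WWWWWWWWWWWW
240 WWWWWWWWWWWWWWBBBBBBBBBBBBBBBBBB.WWWWWWWWWWWW
241 WWWWWWWWWWWWWW.BBBBBBBBBBBBBBBB..WWWWWWWWWWWW
242 WWWWWWWWWWWWWWW.BBBBBBBBBBBBB..W..WWWWWWWWWWW
243 .WWWWWWWWWWWWWWW...BBBBBBBB...WW..WWWWWWWWWWW
244 .WWWWWWWWWWWWWWWWWWWW........WW...WWWWWWWWWWW
245 ....WWWWWWWWWWWWWWWWWW....WWWW....WWWWWWWWWWW
246 .....WWWWWWWWWWWWWWWWWWWWWWW......WWWWWWWWWWW
247 .....WWWWWWWWWWWWWWWWWWWW.........WWWWWWWWWWW
248 ....W.WWWWWWWW.....WWWW...........WWWWWWWWWWW
249 .......WWWWWWW....................WWWWWWWWWWW
250 W.......WWWWWW...................WWWWWWWWWWWW
251 WWW.W.WWWWWWWW...................WWWWWWWWWWWW
```

The force is −3 N, the flange rises with the tool and the button is out, so the handle is locked at full length. I'll lift it clear and carry it to the flask.

>>> {"op": "drive_tool", "data": {
  "increments": [
    [[0,0,8],[0,0,0],0.2],
    [[0,0,16],[0,0,0],0.2],
    [[0,0,24],[0,0,0],0.2],
    [[0,0,28],[0,0,0],0.2],
    [[0,0,28],[0,0,0],0.2],
    [[0,0,24],[0,0,0],0.2],
    [[0,0,16],[0,0,0],0.2],
    [[0,0,8],[0,0,0],0.2]
  ]
}}

```text
clock: 11.52
eef_pos: [0.5036, 0.0684, 0.3297]
tool_rot: [0.985, 0.172, 0.003, 0.0]
ft_force: [-1.2, 1.1, -2.2]
grip_width: 0.0252
grasp_force: 59.5
```

>>> {"op": "drive_tool", "data": {
  "increments": [
    [[0,-6,0],[0,0,0],0.2],
    [[0,-14,0],[0,0,0],0.2],
    [[0,-22,0],[0,0,0],0.2],
    [[0,-26,0],[0,0,0],0.2],
    [[0,-26,0],[0,0,0],0.2],
    [[0,-26,0],[0,0,0],0.2],
    [[0,-26,0],[0,0,0],0.2],
    [[0,-26,0],[0,0,0],0.2]
  ]
}}

```text
clock: 12.18
eef_pos: [0.5017, -0.1053, 0.3246]
tool_rot: [0.985, 0.172, -0.002, -0.0]
ft_force: [0.6, 0.2, -1.9]
grip_width: 0.0252
grasp_force: 59.5
```

>>> {"op": "drive_tool", "data": {
  "increments": [
    [[0,-26,0],[0,0,0],0.2],
    [[0,-26,0],[0,0,0],0.2],
    [[0,-26,0],[0,0,0],0.2],
    [[0,-26,0],[0,0,0],0.2],
    [[0,-26,0],[0,0,0],0.2],
    [[0,-26,0],[0,0,0],0.2],
    [[0,-26,0],[0,0,0],0.2],
    [[0,-20,0],[0,0,0],0.2]
  ]
}}

```text
clock: 12.85
eef_pos: [0.5015, -0.308, 0.3241]
tool_rot: [0.985, 0.171, -0.002, -0.001]
ft_force: [-0.1, 0.6, -2.6]
grip_width: 0.025
grasp_force: 59.5
```

>>> {"op": "drive_tool", "data": {
  "increments": [
    [[0,-16,0],[0,0,0],0.2],
    [[-2,-12,0],[0,0,0],0.2],
    [[-2,-8,0],[0,0,0],0.2],
    [[-1,-3,0],[0,0,0],0.2],
    [[0,0,0],[0,0,0],0.2],
    [[0,0,0],[0,0,0],0.2],
    [[0,0,0],[0,0,0],0.2]
  ]
}}

```text
clock: 13.43
eef_pos: [0.4979, -0.3438, 0.3266]
tool_rot: [0.985, 0.172, 0.0, -0.0]
ft_force: [0.3, -0.9, -3.2]
grip_width: 0.0248
grasp_force: 59.5
```

```bash
python3 - <<'E'
from h import *
S=camera('side');T=camera('top');o=get_obs();print(o['clock'],o['eef_pos'],o['tool_rot'],o['ft_force'],o['ft_torque'],o['grip_width'])
def crop(c,p,r):
    u,v=proj(c,p);x0=int(np.clip(u-r,0,640-2*r));y0=int(np.clip(v-r,0,480-2*r));print(x0,y0)
    return cv2.resize(cv2.cvtColor(c['image'][y0:y0+2*r,x0:x0+2*r],cv2.COLOR_RGB2BGR),(400,600) if 0 else (400,400),interpolation=cv2.INTER_CUBIC)
cv2.imwrite('pics/v4.png',np.hstack([crop(S,(.498,-.344,.19),90),crop(T,(.498,-.344,.15),60)]))
p=np.array(o['eef_pos'])
for z in(.13,.175,.21,.235): print(z,proj(S,(p[0],p[1],z)),proj(T,(p[0],p[1],z)))
E
```

```text
13.5333 [ 0.49799722 -0.34389908  0.32670465] [9.85023919e-01 1.72417560e-01 2.34429296e-04 9.60671315e-05] [-0.15327281 -0.15258108 -2.5338352 ] [-0.00611578 -0.01692339  0.01154836] 0.025436151887339945
298 276
409 192
0.13 [383.83674015 389.2000044 ] [466.97458736 253.79025239]
0.175 [386.90845288 372.19114961] [472.88338685 251.01613305]
0.21 [389.49524917 357.86740045] [477.77870394 248.71783305]
0.235 [391.46067091 346.98436028] [481.44986747 246.9942603 ]
```

View pics/v4.png

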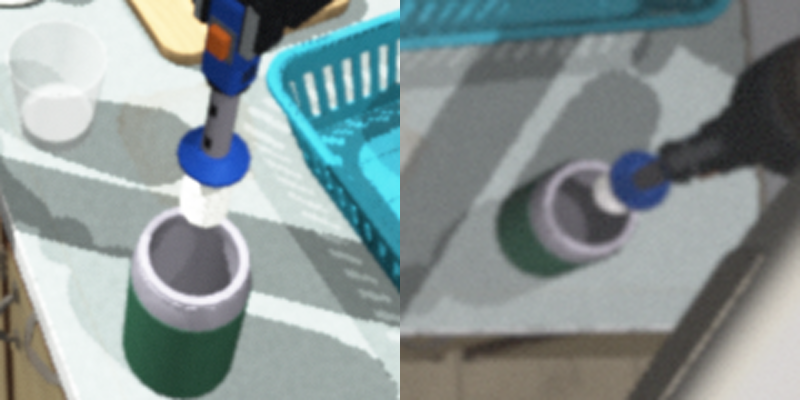

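The crop shows the brush upright over the mouth, with the ring centre at about (384.4,391.7) in the side view and (466.4,256) in the top view. I'll refine the mouth centre by rectifying the images onto the rim plane.

```bash
python3 - <<'E'
from h import *
N=240;s=.0005;cx,cy=.498,-.344
X,Y=np.meshgrid(cx+(np.arange(N)-N/2)*s,cy+(np.arange(N)-N/2)*s,indexing='ij')
for n in('side','top'):
    c=camera(n);g=cv2.cvtColor(c['image'],cv2.COLOR_RGB2GRAY).astype(np.float32)
    uv=np.array([proj(c,(x,y,.13)) for x,y in zip(X.ravel(),Y.ravel())],np.float32).reshape(N,N,2)
    W=cv2.remap(g,uv[...,0],uv[...,1],cv2.INTER_LINEAR)
    best=[]
    t=np.linspace(0,2*np.pi,180)
    for dx in np.arange(-.014,.0141,.0005):
        for dy in np.arange(-.014,.0141,.0005):
            def m(r):
                i=np.clip(((dx+r*np.cos(t))/s+N/2).astype(int),0,N-1);j=np.clip(((dy+r*np.sin(t))/s+N/2).astype(int),0,N-1);return W[i,j]
            best.append((np.median(np.clip(m(.0335)-m(.0275),-60,60))+np.mean(np.clip(m(.0335)-m(.0275),-60,60)),cx+dx,cy+dy))
    best.sort(reverse=True);print(n,np.round(np.mean(best[:12],0),4),np.round(best[0],4))
E
```

```text
side [114.5363   0.498   -0.3462] [114.8799   0.498   -0.3465]
top [91.7293  0.4982 -0.3421] [93.5364  0.498  -0.3425]
```

Centred: the mouth is at (0.498, −0.344). I'll descend.

>>> {"op": "drive_tool", "data": {
  "increments": [
    [[0,0,-10],[0,0,0],0.2],
    [[0,0,-16],[0,0,0],0.2],
    [[0,0,-20],[0,0,0],0.2],
    [[0,0,-20],[0,0,0],0.2],
    [[0,0,-20],[0,0,0],0.2],
    [[0,0,-20],[0,0,0],0.2],
    [[0,0,-16],[0,0,0],0.2],
    [[0,0,-10],[0,0,0],0.2]
  ]
}}

```text
clock: 14.3
eef_pos: [0.4969, -0.3437, 0.1921]
tool_rot: [0.985, 0.172, -0.001, -0.001]
ft_force: [-0.9, 0.6, -3.4]
grip_width: 0.0247
grasp_force: 59.4
```

>>> {"op": "drive_tool", "data": {
  "increments": [
    [[0,0,-6],[0,0,0],0.2],
    [[0,0,-6],[0,0,0],0.2],
    [[0,0,-6],[0,0,0],0.2],
    [[0,0,-6],[0,0,0],0.2],
    [[0,0,-4],[0,0,0],0.2],
    [[0,0,-2],[0,0,0],0.2],
    [[0,0,0],[0,0,0],0.2],
    [[0,0,0],[0,0,0],0.2]
  ]
}}

```text
clock: 14.97
eef_pos: [0.4978, -0.3448, 0.1646]
tool_rot: [0.985, 0.172, 0.0, 0.0]
ft_force: [0.4, -1.1, -2.5]
grip_width: 0.0253
grasp_force: 59.4
```

```bash
cat > f.py <<'E'
from h import *
F=[]
for i in range(8):
    camera('side');o=get_obs();F.append(np.r_[o['ft_force'],o['eef_pos']])
print(o['clock'],np.round(np.mean(F,0),4),np.round(np.std(F,0)[:3],2),o['grip_width'])
E
python3 f.py
```

```text
15.3667 [-0.3288 -0.2142 -2.4486  0.4979 -0.3449  0.1647] [0.51 0.44 0.69] 0.025129366358823426
```

>>> {"op": "drive_tool", "data": {
  "increments": [
    [[0,0,-1.5],[0,0,0],0.2],
    [[0,0,-1.5],[0,0,0],0.2],
    [[0,0,-1.5],[0,0,0],0.2],
    [[0,0,-1.5],[0,0,0],0.2],
    [[0,0,-1.5],[0,0,0],0.2],
    [[0,0,-1.5],[0,0,0],0.2],
    [[0,0,-1.5],[0,0,0],0.2],
    [[0,0,-0.5],[0,0,0],0.2]
  ]
}}

```text
clock: 16.03
eef_pos: [0.4977, -0.3447, 0.1534]
tool_rot: [0.985, 0.172, 0.0, 0.0]
ft_force: [-1.2, 0.6, 0.8]
grip_width: 0.0253
grasp_force: 59.9
```

```bash
python3 f.py
```

```text
16.4333 [-0.5253  0.628   0.1934  0.4978 -0.3448  0.1535] [0.44 0.36 0.52] 0.025056288946211317
```

>>> {"op": "drive_tool", "data": {
  "increments": [
    [[0,0,-1],[0,0,0],0.2],
    [[0,0,-1],[0,0,0],0.2],
    [[0,0,-1],[0,0,0],0.2],
    [[0,0,-1],[0,0,0],0.2],
    [[0,0,-0.5],[0,0,0],0.2],
    [[0,0,0],[0,0,0],0.2],
    [[0,0,0],[0,0,0],0.2]
  ]
}}

```text
clock: 17.02
eef_pos: [0.4978, -0.3448, 0.1491]
tool_rot: [0.985, 0.172, 0.0, 0.0]
ft_force: [-0.9, 1.3, 4.3]
grip_width: 0.0249
grasp_force: 60.3
```

```bash
sed -i 's/range(8)/range(20)/' f.py; python3 f.py
```

```text
18.0167 [-1.0239  0.835   3.3479  0.4978 -0.3448  0.1489] [0.5  0.49 0.49] 0.025311735668265615
```

```bash
python3 - <<'E'
from h import *
S=camera('side')
cv2.imwrite('pics/v5.png',cv2.resize(cv2.cvtColor(S['image'][180:480,220:520],cv2.COLOR_RGB2BGR),(600,600),interpolation=cv2.INTER_CUBIC))
E
```

```text
(no output)
```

View pics/v5.png

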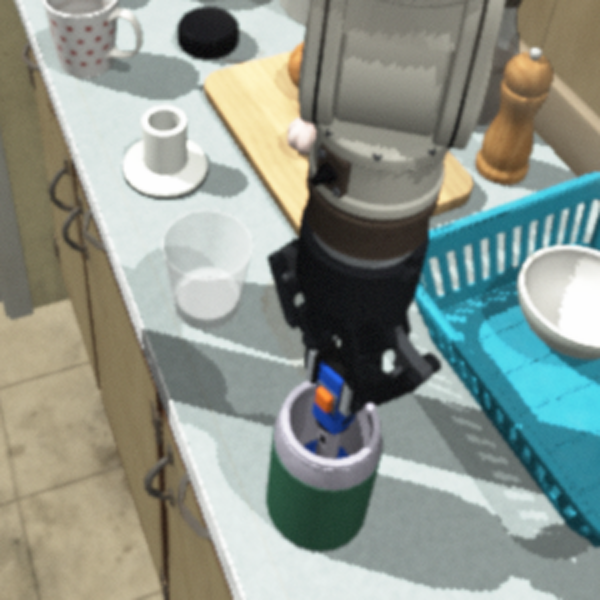

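The picture shows the brush upright in the flask, with the orange button out at crop (326,400). The stand, glass, mug, cap and flask are all standing in place. I'm handing in.

```bash
python3 -c "
from h import *
print(job_done())"
```

```text
the job is handed in; nothing more can be done
None
```

I've handed the job in: the handle is locked at its second stop with the button out, and the brush is held upright in the flask with the bristles pressed about 8 mm (7.6 mm by force, 8.1 mm by position). The stand, flask, cap, mug and glass are still standing in place.

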